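Free the cam lock and push the jig's slide home

TASK

Use the small wooden seating jig on the bench. With the fingertips, push the upright paddle of the cam lever round clockwise (seen from above) until the cam is at its low point and the lever is against its stop; then push the slide forward by its upright plate until its jaw has driven the wooden block flush against the end stop. Leave the lever at its stop. Only push: pinch and lift nothing, do not touch the block with the fingers, and leave the tin, the sanding block and the screwdriver where they are.

Things in the scene. Friction and masses are not known exactly. Their poses are not given: they have to be found in the camera images.
- jig: Seating jig: plywood base plate fixed on the bench, 18 mm thick, jig x -145 to +150 mm, y -70 to +115 mm. Origin on the bench under the slide's centre line; jig +x is forward (the way the slide is pushed), +y to its left; it stands with +x turned 0.75 to 1.15 rad left of straight ahead, cam side to the robot. Guide strips reach 34 mm over the bench, the 130 mm wide end stop 52 mm, nothing above 90 mm.
- slide (a joint): Travel (m) of the pale slide along jig +x: 0 fully back, starts 0 to 0.005, about 0.062 with the block squeezed against the end stop. Jaw in front 80 mm wide, its face at jig x = 5 mm + travel. A shoulder at the slide's left hits the cam after some 9 mm of travel unless the cam is within 0.7 rad of its low point. Friction 3 N; it stays where left.
- push_face (a point): Centre of the rear (robot side) face of the slide's upright push plate, at jig (-130 mm + travel, 0), 68 mm over the bench; the face looks along jig -x. The plate is 76 mm wide, 14 mm thick, from 36 to 90 mm over the bench.
- cam (a joint): Angle (rad) of cam and lever about the upright axle: 0 = low point, lever against its steel stop pin; grows anticlockwise seen from above. Starts 1.7 to 2.2. The lever points 0.35 rad + this angle anticlockwise from jig +x. Friction about 0.25 N m (3 N at the paddle); it stays where left. The cam is a dark wooden disc 52 mm across, its centre 14 mm off the axle.
- cam_axle (a point): A point on the cam's vertical axle, at jig (-30, +68) mm, at the paddle's mid height (63.5 mm over the bench).
- lever_paddle (a point): Centre of the dark upright wooden paddle on the lever's end, 95 mm from the axle, 63.5 mm over the bench: 22 mm wide along the lever, 14 mm thick, from 40 to 86 mm over the bench. The flat steel lever below is 16 mm wide, its top 40 mm over the bench. At the start it is left of the slide and behind (jig frame); at the low point farther forward.
- stop_face (a point): Centre of the end stop's near face, at jig x = 122 mm, y = 0, 35 mm over the bench.
- work: The loose dark hardwood block, 90 x 55 x 32 mm, lying on the jig's bed between jaw and end stop. Origin at the centre of its underside; its own x is along the 90 mm, which lies across the jig. Flush against the end stop its origin is at jig x = 94.5 mm.
- wax_tin: Round red tin, 69 mm across and 36 mm high, origin at the centre of its underside. A bystander, to the left, nearer the robot than the jig.
- sanding_block: Brown paper-wrapped sanding block, 64 x 115 x 36 mm, origin at the centre of its underside. A bystander, beyond the jig to the left.
- driver: Screwdriver with orange handle, 217 mm long and 29 mm thick, lying flat, origin under its middle. A bystander, to the right of the jig.
Mind the look-alikes: they are no part of the job. What is shaped like the work but green or yellow is not meant.

How it is judged:
By the outcome, as a careful person would: the job done as asked, in the order asked, and still so for the second after the job is handed in, with the robot touching nothing.
It also fails if it takes over 51 s, if anything falls off the work surface, if the arm or the gripper's body presses on something with over 40 N, if the wrist force passes 120 N, or if a joint passes its speed limit or range.

ROBOT

A 6-joint arm with a two-finger parallel gripper is mounted at the origin on a cart in front of the work surface, level with it; the furniture and walls round the work are solid. World frame = base frame: x ahead of the robot, y to its left, z up, the work surface at z = 0. Lengths are in m, angles in rad, forces in N, time in s.
With the tool pointing down it reaches from about 0.275 to 0.825 m from the base axis. Payload 5.2 kg.
Tool frame: the origin (TCP) lies midway between the tips of the shut fingers; the grasp point (between the pads) lies 19 mm behind it; z points along the fingers, x is the direction in which the jaws open and shut, and the axes are right-handed (so a half turn about z gives the same grasp; the last joint's range is limited). The gripper opens to 93 mm and grips with 3 to 60 N. Pads are 15 mm wide; open, the fingers measure 128 mm over their backs; the gripper's body (75 mm by 188 mm) begins 65 mm behind the grasp point.
Start: joints at [0.972, 0.259, 1.535, -0, 1.348, -0.203], TCP at [0.212, 0.507, 0.219] pointing down, gripper open.
Joint ranges: [-3.14, 3.14], [-0.91, 2.08], [0.19, 2.58], [-1.22, 4.36], [0.22, 2.71], [-3.12, 3.12]. Speed limits (rad/s): [2.57, 2.57, 3.14, 3.14, 3.14, 3.14].

INTERFACE

Orientations are given as a unit quaternion [w, x, y, z].
In Python, from station import bot gives the robot as it stands.
- The arm moves only by the tool drive_tool, never from a script. Its argument "targets" is one flat list of numbers, 5 for each row, row after row: the shift along the tool's x, y, z in mm, then the turn about the tool's z in degrees, then the gripper's target within -1 to 1 (fully open at 1, half-way at 0, shut at -1). A call has 1 to 20 rows; each row is the pose to reach, as a shift and turn from the pose measured when the call began, along the tool's axes at that moment; what a row does not reach only later rows make up. A row lasts 1/10 s, in which the tool goes at most 50 mm and 8.59 degrees, less where a joint would pass 70% of its speed; a pose out of reach is approached as far as the arm can. A call with a gripper value outside its range is refused whole. The fingers move at their own pace and stop on an object; "grip_force" is the grip in N (left out, the last holds). Time passes only in rows, so rows that repeat a pose let the fingers close. It gives the time, the measured TCP pose, the force and the opening at its end, in the units of the state.
- bot.observe(): the state, without advancing time (a new reading comes with each control period).
- bot.get_image(name): name is "scene" or "top" or "wrist"; returns a dict with "pixels" (400x640x3 uint8, blue, green, red), "z_map" (400x640 float32, m along the optical axis (not along the pixel's ray), 0 where there is no reading), "intrinsics" (3x3 intrinsics, pixels), "dist_coeffs" ([k1, k2, p1, p2, k3] as OpenCV has them; the pictures are not rectified), "camera_from_world" (4x4, takes a point from world to camera coordinates). Camera axes: x right, y down, z forward; pixel columns grow to the right and rows downward; lengths in m; the calibration is good to about 2 mm. A picture is of the moment at which its call begins.
- bot.job_done(): hands the job in, once; it reports no verdict.
The state is a dict: "time": time; "q": joint angles; "qvel": joint speeds; "joint_efforts": joint torques, N m; "tcp_pos": TCP position; "ee_rot": TCP orientation; "contact_force": force on the tool from outside, world axes, zero at the start; "moment": the same for the moment, N m; "gripper_width": finger opening in m.
Only numpy, scipy, OpenCV 4.12 (cv2) and the standard library are available. Lean on these libraries where they do the work, as an engineer would, in place of code of your own. Each camera call takes 0.05 s, during which the arm holds its last target.

## Working session

There is one attempt and no reset: what is moved stays moved. The work goes in short steps, Python scripts to look and compute and a tool call to move; the robot and the scene stay as the last step left them, time stands still between calls to the robot, and variables do not carry over. Pictures are saved under pics/ and viewed, and the job is handed in when it is done.

Besides the shell and the picture viewer there is one more tool, called after "Call:" by a JSON object that holds its "method" and its "body", one argument or row to a line. drive_tool: Moves the arm, as the interface text tells. Its arguments: {"type":"object","properties":{"targets":{"type":"array","items":{"type":"number"}},"grip_force":{"type":"number"}},"required":["targets"]}

```bash
mkdir -p pics; ls
cat > h.py <<'E'
import numpy as np, cv2, pickle
from station import bot
def snap(tag,names=("scene","top","wrist")):
    r={}
    for n in names:
        im=bot.get_image(n); r[n]=im; cv2.imwrite(f"pics/{tag}_{n}.png",im["pixels"])
    pickle.dump(r,open(f"{tag}.pkl","wb")); return r
def load(tag): return pickle.load(open(f"{tag}.pkl","rb"))
def ray(im,uv):
    K=np.array(im["intrinsics"],float);d=np.array(im["dist_coeffs"],float)
    p=cv2.undistortPoints(np.array(uv,np.float64).reshape(-1,1,2),K,d).reshape(-1,2)
    T=np.array(im["camera_from_world"]);R=T[:3,:3];t=T[:3,3]
    return -R.T@t,(R.T@np.c_[p,np.ones(len(p))].T).T
def onplane(im,uv,z):
    c,d=ray(im,uv); s=(z-c[2])/d[:,2]; return c+s[:,None]*d
def proj(im,P):
    T=np.array(im["camera_from_world"]);rv,_=cv2.Rodrigues(T[:3,:3])
    return cv2.projectPoints(np.array(P,np.float64).reshape(-1,1,3),rv,T[:3,3],np.array(im["intrinsics"],float),np.array(im["dist_coeffs"],float))[0].reshape(-1,2)
def cloud(im):
    z=im["z_map"];h,w=z.shape;v,u=np.mgrid[:h,:w]
    c,d=ray(im,np.c_[u.ravel(),v.ravel()]); return (c+d*z.reshape(-1,1)).reshape(h,w,3)
E
python3 - <<'E'
from h import *
r=snap("a"); s=bot.observe()
for k in s: print(k,np.round(s[k],4))
for n in r: print(n,np.round(r[n]["intrinsics"],1).tolist(), np.round(r[n]["camera_from_world"],3).tolist())
E
```

```text
pics
time 0.15
q [ 0.9722  0.2592  1.5358 -0.      1.348  -0.2028]
qvel [-0.0011 -0.0031 -0.0027  0.0002 -0.0002  0.0008]
joint_efforts [ 2.60000e-03 -4.37644e+01 -2.84236e+01  7.20000e-02  3.79000e-02
 -1.00000e-04]
tcp_pos [0.2118 0.5071 0.218 ]
ee_rot [ 3.000e-04  8.323e-01  5.543e-01 -7.000e-04]
contact_force [ 0.4762 -0.6448  0.0853]
moment [-0.0193 -0.0214  0.0428]
gripper_width 0.093
scene [[442.2, 0.0, 316.3], [0.0, 442.2, 192.7], [0.0, 0.0, 1.0]] [[0.486, -0.874, 0.004, -0.344], [-0.531, -0.299, -0.793, 0.331], [0.694, 0.383, -0.609, 0.871], [0.0, 0.0, 0.0, 1.0]]
top [[372.3, 0.0, 317.9], [0.0, 372.3, 201.2], [0.0, 0.0, 1.0]] [[-0.021, -0.999, 0.024, -0.108], [-0.994, 0.018, -0.104, 0.551], [0.103, -0.026, -0.994, 1.114], [0.0, 0.0, 0.0, 1.0]]
wrist [[278.4, 0.0, 315.0], [0.0, 278.4, 197.7], [0.0, 0.0, 1.0]] [[0.385, 0.923, -0.001, -0.548], [0.896, -0.373, 0.241, -0.028], [0.222, -0.094, -0.97, 0.389], [0.0, 0.0, 0.0, 1.0]]
```

View pics/a_scene.png

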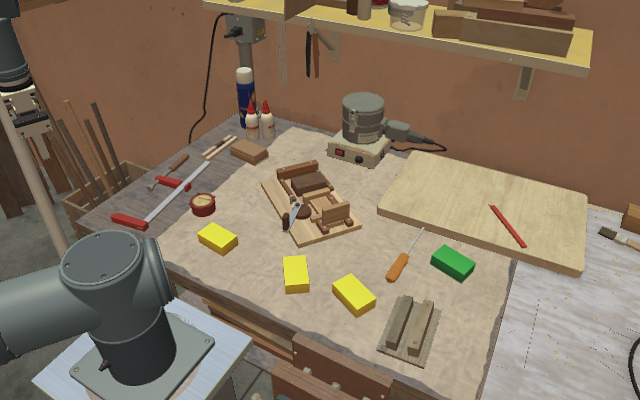

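View pics/a_top.png

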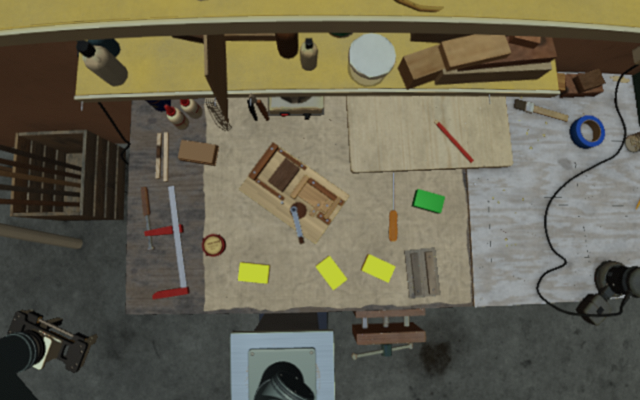

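View pics/a_wrist.png

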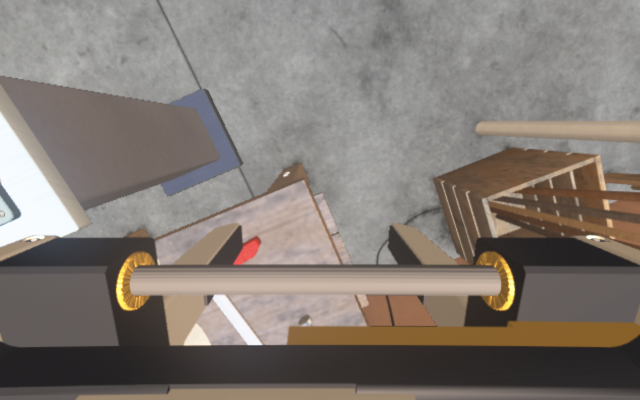

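The top view shows the jig at about (295,190): the end stop at (265,165), the dark block inside it at (287,170), the slide at (322,200), the cam at (298,210) and the paddle at (300,239). The tin is at (213,244), the sanding block at (198,152) and the screwdriver at (393,215). The work-shaped look-alikes are three yellow blocks at (254,273), (331,273) and (378,268), and a green one at (428,201). The dark hardwood block in the jig is the one meant. I'll confirm it in an enlarged crop.

Run:
```python
from h import *
r=load("a")
a=r["top"]["pixels"][130:260,225:365]; b=r["scene"]["pixels"][150:255,250:370]
a=cv2.resize(a,None,fx=4,fy=4,interpolation=cv2.INTER_CUBIC)[:,:560]
cv2.imwrite("pics/crop_top.png",a)
cv2.imwrite("pics/crop_scene.png",cv2.resize(b,None,fx=5,fy=5,interpolation=cv2.INTER_CUBIC))
C=cloud(r["top"]); 
for v in range(140,250,6):
    print(v,' '.join('%3d'%(1000*C[v,u,2]) for u in range(240,352,5)))
```

```text
140   0   0   0  -4   2   1   2  -2   3  -2   2   0   0  -1  -1  -2  -1   2   0  -4   0  -1  29
146   0   0   3   0   0   2  53  48  -1  -1  -2   3  -4  -3   0   1  -2   3  -2   0   0  -3  30
152  -2  -2   0  -4  -1  50  50  23  29  29   0  -2  -5  -1   0  -3  -1   2  -2   0  -1   2  28
158   0  -2  -1  -7   0  49  31  16  18  47  30  17   3   1  -1   3  -1  -2   1   0   3   0  23
164   4  -3   0   0  50  48  14  14  47  49  51  19  26  -1   0   1  -1   0  -1   0  -3  -1  24
170   0   0 1167  50  50  16  16  48  49  45  48  49  17  17  18  -2  -5   0  -3  -5  -1   0  11
176  -4   2  48  49  19  20  11  50  50  48  48  16  14  43  15  15  17   0   0  -5  -2  -1   1
182   0  18  14  15  27  20  48  51  47  51  14  15  48  50  28  32  13  16   0  -1  -3   0   0
188  15  16  17  14  20  25  29  16  50  24  15  47  48  35  34  26  32  28  18  21  -1   0   0
194   0   0  18  18  17  18  17  30  16  17  46  46  29  33  32  30  30  33  36  16  16  13  -4
200  -1   2   1  15  13  19  21  16  18  15  18  14  18  34  31  34  33  31  33  87  36  16   0
206  -1   0  -1   0  -1  15  13  18  18  12  15  33  32  16  16  33  35  49  84  87  17   0  -2
212   1   0   0   0  -3   0  17  13  13  13  33  39  30  31  31  29  15  49  90  19   2  -3  -2
218  -1   0   0  -3  -1  -4   0   0  14  20  16  41  32  16  15  18  33  87  18   0   0  -1  -2
224  -2   0   2  -2  -1   3  -3   0   2  -2  15  40  16  18  17  16  14  11  -1   0   0  -2   0
230  -1  -3  -5  -1   0  -1   1  -2   2  -4  -4  12  36  17  15  15  14  -4  -2  -2   1   1  -2
236   0   1   0  -2  -2  -2   0   0  -3  -3  -1  -2  39  18   9  15  17   0  -3  -2   1  -4   1
242  -4   0  -3   1   0   0   0  -3   0  -1   2  -1  80   3  -5  18  -2   0   1  -5  -2   1   0
248   0  -2  -3   0   3  -2   0   0  -1  -1   0   0   1  -2  -2  -1  -2   0   0   0   0  -1   2
```

View pics/crop_top.png

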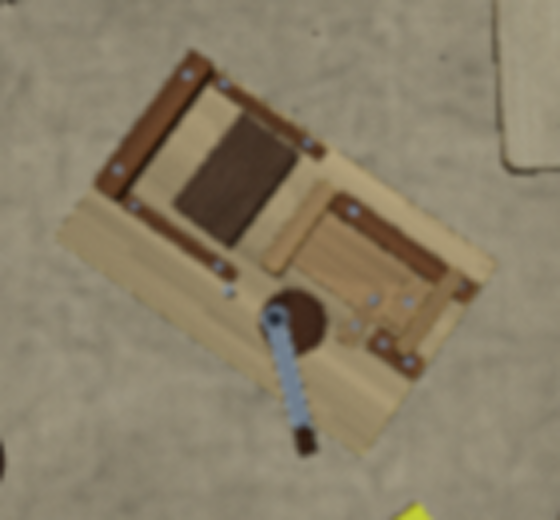

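View pics/crop_scene.png

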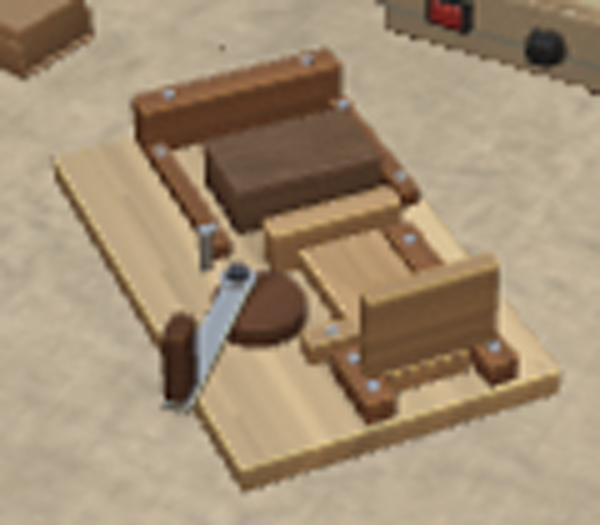

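```bash
cat >> h.py <<'E'
def fit2d(J,W):
    J=np.array(J);W=np.array(W)[:,:2];a=J-J.mean(0);b=W-W.mean(0)
    th=np.arctan2((a[:,0]*b[:,1]-a[:,1]*b[:,0]).sum(),(a*b).sum())
    R=np.array([[np.cos(th),-np.sin(th)],[np.sin(th),np.cos(th)]]);t=W.mean(0)-R@J.mean(0)
    return th,t,W-(J@R.T+t)
E
python3 - <<'E'
from h import *
r=load("a");im=r["top"]
uv=np.array([[55,235],[365,455],[495,262]])/4+[225,130]-0.375
W=onplane(im,uv,.018)
th,t,e=fit2d([[.15,.115],[-.145,.115],[-.145,-.07]],W); print("corners",th,t,np.round(e*1000,1))
# plate/end stop, z checks
def c(u,v): return [u/4+225-.375,v/4+130-.375]
# end stop near-top edge ends: corners of top face far
pts=[("stop_farL",97,185,.052),("stop_farR",193,50,.052),("stop_nearR",212,68,.052),("stop_nearL",118,199,.052),("plate_rearR",463,275,.09),("plate_rearL",408,352,.09),("axle",275,317,.042),("padtip",306,442,.086)]
R=np.array([[np.cos(th),-np.sin(th)],[np.sin(th),np.cos(th)]])
for n,u,v,z in pts:
    p=onplane(im,[c(u,v)],z)[0]; print(n,np.round(p*1000),"jig",np.round((p[:2]-t)@R*1000))
# depth-based paddle & plate tops
C=cloud(im);m=(C[...,2]>.07)&(C[...,2]<.1)
m[:130]=0;m[260:]=0;m[:,:225]=0;m[:,365:]=0
n,l=cv2.connectedComponents(m.astype(np.uint8))
for i in range(1,n):
    q=(C[l==i][:,:2]-t)@R*1000; print(i,len(q),np.round(q.mean(0)),np.round(q.min(0)),np.round(q.max(0)),C[l==i][:,2].mean())
# scene cam
s=r["scene"]
for n,J,z in [("axle",(-.03,.068),.0635),("plate",(-.13,0),.068),("c1",(-.145,.115),.018),("c2",(.15,.115),.018),("c3",(-.145,-.07),.018)]:
    w=R@np.array(J)+t; print(n,np.round(proj(s,[[*w,z]])),np.round(proj(im,[[*w,z]])),np.round(w,4))
E
```

```text
corners 0.9364305437252772 [ 0.59818032 -0.06017675] [[ 0.5 -1.6]
 [ 0.5 -1.8]
 [-1.   3.4]]
stop_farL [628.  89.  52.] jig [138.  65.]
stop_farR [731.  16.  52.] jig [140. -62.]
stop_nearR [717.   1.  52.] jig [120. -59.]
stop_nearL [617.  73.  52.] jig [118.  64.]
plate_rearR [ 550. -183.   90.] jig [-128.  -34.]
plate_rearL [ 494. -142.   90.] jig [-127.   35.]
axle [526. -44.  42.] jig [-30.  68.]
padtip [431. -67.  86.] jig [-105.  131.]
1 123 [-123.    4.] [-130.  -35.] [-116.   40.] 0.08720458609014478
2 34 [-102.  131.] [-112.  122.] [-92. 141.] 0.08394952062716997
axle [[298. 198.]] [[293. 208.]] [ 0.5256 -0.044 ]
plate [[337. 212.]] [[334. 209.]] [ 0.5211 -0.1649]
c1 [[298. 243.]] [[315. 244.]] [ 0.4196 -0.1088]
c2 [[260. 180.]] [[238. 189.]] [0.5945 0.1288]
c3 [[363. 223.]] [[349. 195.]] [ 0.5686 -0.2185]
```

```bash
cat >> h.py <<'E'
TH=0.936;T0=np.array([.598,-.060])
RJ=np.array([[np.cos(TH),-np.sin(TH)],[np.sin(TH),np.cos(TH)]])
AX=RJ@np.array([-.03,.068])+T0
from scipy.spatial.transform import Rotation as Ro
def rel(p,yaw,s=None):
    "tool-frame shift mm and turn deg for world p, tool-x yaw deg"
    s=s or bot.observe();q=s["ee_rot"];R=Ro.from_quat([q[1],q[2],q[3],q[0]]).as_matrix()
    y0=np.degrees(np.arctan2(R[1,0],R[0,0]))
    return np.round(R.T@(np.array(p)-s["tcp_pos"])*1000,1),round((y0-yaw+180)%360-180,1)
def lev(phi,off,r=.095):
    "world xy behind lever at world angle phi"
    return AX+r*np.array([np.cos(phi),np.sin(phi)])+off*np.array([-np.sin(phi),np.cos(phi)])
E
python3 - <<'E'
from h import *
p=lev(3.37,.040); print(p,rel([*p,.15],13),rel([*p,.052],13))
s=bot.observe();q=s["ee_rot"];print(Ro.from_quat([q[1],q[2],q[3],q[0]]).as_matrix().round(3))
E
```

```text
[ 0.44198088 -0.1043025 ] (array([-475.3,  448.1,   68.5]), np.float64(54.3)) (array([-475.2,  448.2,  166.5]), np.float64(54.3))
[[ 0.386  0.923 -0.001]
 [ 0.923 -0.386 -0.001]
 [-0.001 -0.    -1.   ]]
```

Call:
{"method": "drive_tool", "body": {
  "targets": [-120,112,0,14,-1,-240,224,30,28,-1,-360,336,60,42,-1,-475,448,69,54,-1,-475,448,69,54,-1,-475,448,69,54,-1,-475,448,69,54,-1,-475,448,69,54,-1,-475,448,69,54,-1,-475,448,69,54,-1,-475,448,69,54,-1,-475,448,69,54,-1,-475,448,69,54,-1,-475,448,69,54,-1,-475,448,69,54,-1,-475,448,69,54,-1,-475,448,69,54,-1,-475,448,69,54,-1]
}}

```text
time: 1.95
tcp_pos: [0.4417, -0.1025, 0.1498]
ee_rot: [0.001, 0.993, 0.117, -0.0]
contact_force: [-0.3, 0.5, -0.3]
gripper_width: 0.0004
```

Run:
```python
from h import *
p=lev(3.37,.040); print(rel([*p,.15],13),rel([*p,.052],13)); print(bot.observe()["contact_force"])
r=snap("b")
```

```text
(array([-0.1,  1.8, -0.2]), np.float64(0.4)) (array([-0. ,  1.7, 97.8]), np.float64(0.4))
[-0.34258838  0.49157336 -0.27548806]
```

View pics/b_scene.png

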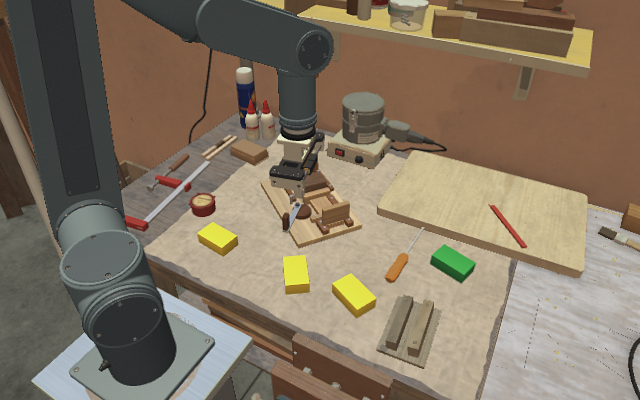

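View pics/b_wrist.png

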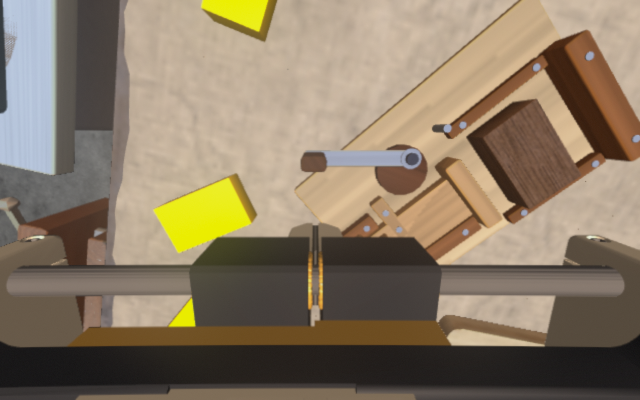

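The wrist view shows the paddle at (313,162), the lever running to the axle at (411,158), and the shut fingertips at (315,235) on the correct side of the paddle, clear of it.

Run:
```python
from h import *
r=load("b");im=r["wrist"]
for n,uv,z in [("paddle",(313,157),.086),("axle",(411,158),.045),("corner",(296,190),.018),("far corner",(545,0),.018)]:
    p=onplane(im,[uv],z)[0];print(n,p.round(4),"jig",((p[:2]-T0)@RJ*1000).round())
print("AX",AX, proj(im,[[.4417,-.1025,.15]]))
s=bot.observe()
for k in range(8): pass
```

```text
paddle [ 0.4294 -0.0617  0.086 ] jig [-101.  135.]
axle [ 0.5223 -0.0447  0.045 ] jig [-33.  70.]
corner [ 0.4206 -0.1077  0.018 ] jig [-144.  115.]
far corner [0.6055 0.1209 0.018 ] jig [150. 101.]
AX [ 0.5254565  -0.04383085] [[316.28924131 234.58156852]]
```

Run:
```python
from h import *
s=bot.observe()
for d in [193,188,182,176,170,164,158,152,146,140,134,128,122,116,110,104,98,92]:
    a=np.radians(d);p=lev(a,.0145); print(d,rel([*p,.052],d-180,s))
```

```text
193 (array([ -0.1, -24.6,  97.8]), np.float64(0.4))
188 (array([ -0.9, -32.9,  97.8]), np.float64(5.4))
182 (array([ -0.9, -43. ,  97.8]), np.float64(11.4))
176 (array([  0.1, -53. ,  97.8]), np.float64(17.4))
170 (array([  2.1, -62.8,  97.7]), np.float64(23.4))
164 (array([  5.2, -72.4,  97.7]), np.float64(29.4))
158 (array([  9.2, -81.6,  97.7]), np.float64(35.4))
152 (array([ 14.2, -90.4,  97.7]), np.float64(41.4))
146 (array([ 20.1, -98.5,  97.7]), np.float64(47.4))
140 (array([  26.8, -106. ,   97.7]), np.float64(53.4))
134 (array([  34.2, -112.8,   97.7]), np.float64(59.4))
128 (array([  42.3, -118.8,   97.6]), np.float64(65.4))
122 (array([  51. , -123.8,   97.6]), np.float64(71.4))
116 (array([  60.2, -128. ,   97.6]), np.float64(77.4))
110 (array([  69.7, -131.1,   97.6]), np.float64(83.4))
104 (array([  79.6, -133.3,   97.6]), np.float64(89.4))
98 (array([  89.6, -134.4,   97.6]), np.float64(95.4))
92 (array([  99.6, -134.4,   97.6]), np.float64(101.4))
```

Descend first and start the push, about a third of the arc.

Call:
{"method": "drive_tool", "body": {
  "targets": [0,2,40,0,-1,0,2,75,0,-1,0,0,98,0,-1,0,-10,98,0,-1,0,-20,98,0,-1,0,-25,98,0,-1,-1,-33,98,5,-1,-1,-43,98,11,-1,0,-53,98,17,-1,2,-63,98,23,-1,5,-72,98,29,-1,9,-82,98,35,-1,9,-82,98,35,-1]
}}

```text
time: 3.4
tcp_pos: [0.4329, -0.0207, 0.0533]
ee_rot: [0.001, 0.982, -0.187, 0.002]
contact_force: [0.4, 0.4, 0.2]
gripper_width: 0.0007
```

Run:
```python
from h import *
r=snap("c",("wrist","top")); s=bot.observe(); print(s["tcp_pos"],s["contact_force"])
for d in [158,152,146,140,134,128,122,116,110,104,98,92,88,84,80,78,76,74,72]:
    a=np.radians(d);p=lev(a,.0145); print(d,rel([*p,.052],d-180,s))
```

```text
[ 0.43224065 -0.02113059  0.05276087] [ 0.18797763  0.51563728 -0.22443302]
158 (array([-0.1,  0.6,  0.8]), np.float64(0.6))
152 (array([-1. , -9.4,  0.7]), np.float64(6.6))
146 (array([ -0.8, -19.5,   0.7]), np.float64(12.6))
140 (array([  0.4, -29.4,   0.7]), np.float64(18.6))
134 (array([  2.7, -39.2,   0.7]), np.float64(24.6))
128 (array([  5.9, -48.8,   0.7]), np.float64(30.6))
122 (array([ 10.2, -57.9,   0.7]), np.float64(36.6))
116 (array([ 15.4, -66.5,   0.7]), np.float64(42.6))
110 (array([ 21.4, -74.5,   0.7]), np.float64(48.6))
104 (array([ 28.3, -81.9,   0.7]), np.float64(54.6))
98 (array([ 35.9, -88.5,   0.7]), np.float64(60.6))
92 (array([ 44.1, -94.3,   0.8]), np.float64(66.6))
88 (array([ 49.9, -97.6,   0.8]), np.float64(70.6))
84 (array([  55.9, -100.6,    0.8]), np.float64(74.6))
80 (array([  62.1, -103.1,    0.8]), np.float64(78.6))
78 (array([  65.3, -104.2,    0.8]), np.float64(80.6))
76 (array([  68.5, -105.2,    0.8]), np.float64(82.6))
74 (array([  71.8, -106. ,    0.8]), np.float64(84.6))
72 (array([  75. , -106.8,    0.8]), np.float64(86.6))
```

View pics/c_wrist.png

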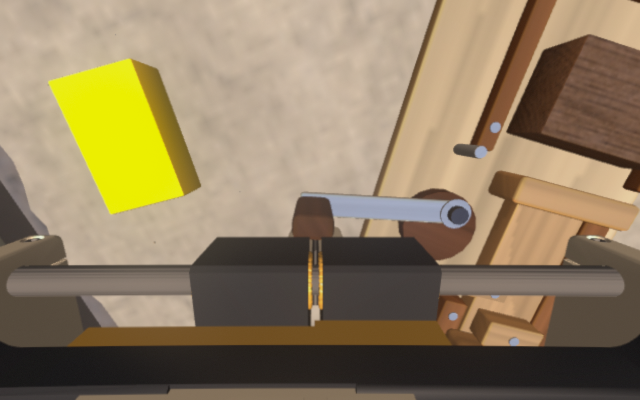

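The wrist view shows the paddle at (313,218), centred in front of the fingertips, and it has moved with them. I'll carry on along the arc.

Call:
{"method": "drive_tool", "body": {
  "targets": [-1,-9,1,6,-1,-1,-19,1,12,-1,0,-29,1,18,-1,3,-39,1,24,-1,6,-49,1,30,-1,10,-58,1,36,-1,15,-66,1,42,-1,21,-74,1,48,-1,28,-82,1,54,-1,36,-88,1,60,-1,44,-94,1,66,-1,50,-98,1,70,-1,56,-101,1,74,-1,56,-101,1,74,-1]
}}

```text
time: 4.9
tcp_pos: [0.5213, 0.0522, 0.0519]
ee_rot: [-0.0, -0.674, 0.739, -0.001]
contact_force: [0.2, 0.3, -0.5]
gripper_width: 0.0005
```

Run:
```python
from h import *
r=snap("d",("wrist","top")); s=bot.observe(); print(s["tcp_pos"],s["contact_force"])
for d in [84,80,78,76,74,72,70]:
    a=np.radians(d);p=lev(a,.0145); print(d,rel([*p,.052],d-180,s))
```

```text
[0.521304   0.05236399 0.05200244] [-0.29316285 -0.31214691  0.06807956]
84 (array([0.2, 0.3, 0. ]), np.float64(0.8))
80 (array([-0.5, -6.4,  0. ]), np.float64(4.8))
78 (array([-0.6, -9.7,  0. ]), np.float64(6.8))
76 (array([ -0.7, -13.1,   0. ]), np.float64(8.8))
74 (array([ -0.6, -16.4,   0. ]), np.float64(10.8))
72 (array([ -0.4, -19.8,   0. ]), np.float64(12.8))
70 (array([ -0.1, -23.1,   0.1]), np.float64(14.8))
```

View pics/d_wrist.png

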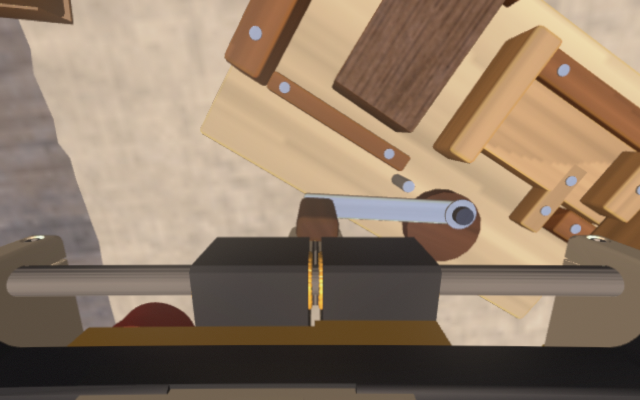

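The lever edge at (385,198) is just short of the stop pin at (402,185). I'll finish slowly and watch the force.

Call:
{"method": "drive_tool", "body": {
  "targets": [-1,-4,0,3,-1,-1,-7,0,5,-1,-1,-10,0,7,-1,-1,-13,0,9,-1,-1,-13,0,9,-1]
}}

```text
time: 5.5
tcp_pos: [0.5336, 0.0523, 0.052]
ee_rot: [0.0, -0.615, 0.789, -0.001]
contact_force: [-1.6, -0.1, 0.2]
gripper_width: 0.0007
```

Call:
{"method": "drive_tool", "body": {
  "targets": [0,-1,0,1,-1,0,-2,0,2,-1,0,-3,0,2,-1,0,-4,0,2,-1]
}}

```text
time: 5.9
tcp_pos: [0.5358, 0.0521, 0.0519]
ee_rot: [-0.001, -0.601, 0.799, 0.001]
contact_force: [-7.7, 4.3, 6.6]
gripper_width: 0.0008
```

Run:
```python
from h import *
r=snap("e",("wrist","top")); s=bot.observe(); print(s["tcp_pos"],s["contact_force"])
for d in [76,74,72,70]:
    a=np.radians(d);p=lev(a,.0145); print(d,rel([*p,.052],d-180,s))
```

```text
[0.53576578 0.05213345 0.05188799] [-6.97268093  3.76575616  5.25048171]
76 (array([ 0.7,  1.3, -0.1]), np.float64(-2.1))
74 (array([ 0.1, -2. , -0.1]), np.float64(-0.1))
72 (array([-0.4, -5.4, -0.1]), np.float64(1.9))
70 (array([-0.7, -8.7, -0.1]), np.float64(3.9))
```

View pics/e_wrist.png

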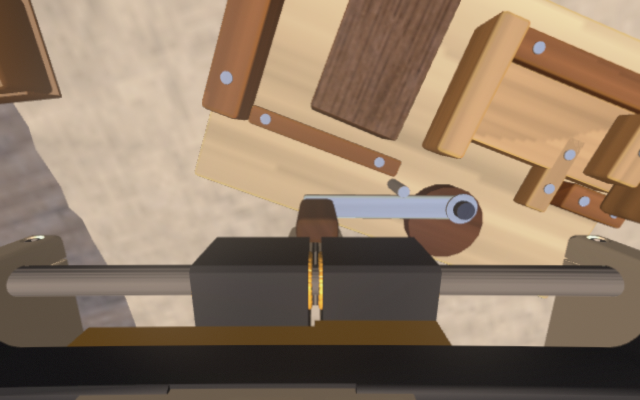

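Call:
{"method": "drive_tool", "body": {
  "targets": [0,-2,0,0,-1,0,-3,0,0,-1,0,-5,0,0,-1,0,-5,0,0,-1]
}}

```text
time: 6.4
tcp_pos: [0.5359, 0.0522, 0.0517]
ee_rot: [-0.004, -0.602, 0.799, 0.004]
contact_force: [-15.3, 5.7, 13.6]
gripper_width: 0.0003
```

The TCP has stalled while the force rose to 15 N, so the lever is hard against its pin. I'll back straight off and rise.

Call:
{"method": "drive_tool", "body": {
  "targets": [0,10,0,0,-1,0,25,0,0,-1,0,30,0,0,-1,0,30,-40,0,-1,0,30,-80,0,-1,0,30,-98,0,-1,0,30,-98,0,-1]
}}

```text
time: 7.1
tcp_pos: [0.5113, 0.0597, 0.1535]
ee_rot: [-0.001, -0.602, 0.799, 0.001]
contact_force: [0.6, -0.7, -0.3]
gripper_width: 0.0004
```

Run:
```python
from h import *
r=snap("f"); s=bot.observe(); print(s["tcp_pos"],s["contact_force"])
def jw(x,y,z): return [*(RJ@np.array([x,y])+T0),z]
im=r["wrist"]
for z,x in [(.15,-.17),(.055,-.17),(.055,-.14)]: print(z,x,rel(jw(x,0,z),np.degrees(TH)-90,s))
```

```text
[0.50776889 0.06016114 0.14908439] [ 0.02539188 -0.24435453 -0.37155021]
0.15 -0.17 (array([250. , -60.8,  -1.3]), np.float64(-69.7))
0.055 -0.17 (array([249.8, -62. ,  93.7]), np.float64(-69.7))
0.055 -0.14 (array([221.7, -72.4,  93.5]), np.float64(-69.7))
```

View pics/f_wrist.png

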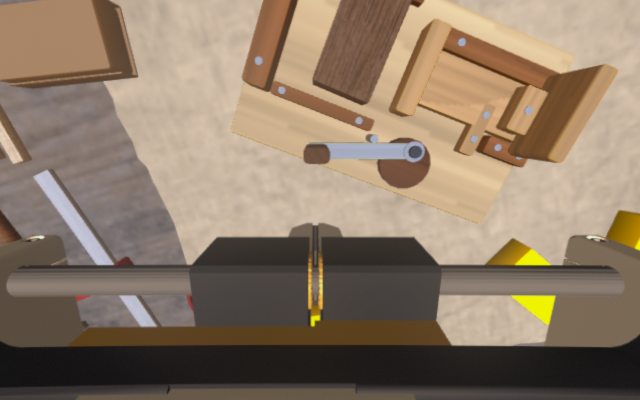

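The lever at (360,150) stayed touching the pin at (373,140). Next I'll go above and behind the push plate.

Call:
{"method": "drive_tool", "body": {
  "targets": [40,-10,-1,-8,-1,80,-20,-1,-16,-1,120,-30,-1,-24,-1,160,-40,-1,-32,-1,200,-50,-1,-40,-1,240,-61,-1,-48,-1,250,-61,-1,-56,-1,250,-61,-1,-64,-1,250,-61,-1,-70,-1,250,-61,-1,-70,-1,250,-61,-1,-70,-1]
}}

```text
time: 8.35
tcp_pos: [0.4968, -0.1966, 0.1483]
ee_rot: [0.001, 0.951, -0.311, -0.007]
contact_force: [0.4, 0.4, -0.3]
gripper_width: 0.0006
```

Run:
```python
from h import *
r=snap("g"); s=bot.observe(); print(s["tcp_pos"],s["contact_force"])
def jw(x,y,z): return [*(RJ@np.array([x,y])+T0),z]
for z,x in [(.15,-.17),(.055,-.17),(.055,-.14)]: print(z,x,rel(jw(x,0,z),np.degrees(TH)-90,s))
C=cloud(r["wrist"]);m=(C[...,2]>.083)&(C[...,2]<.096);q=(C[m][:,:2]-T0)@RJ*1000
q=q[(abs(q[:,1])<60)&(abs(q[:,0]+120)<40)];print(len(q),np.percentile(q,[2,50,98],axis=0))
```

```text
[ 0.497275   -0.19668295  0.14923642] [-0.55424219  0.72871391  0.1206888 ]
0.15 -0.17 (array([ 0. ,  0.2, -0.8]), np.float64(0.3))
0.055 -0.17 (array([ 1.2, -0.3, 94.2]), np.float64(0.3))
0.055 -0.14 (array([  1.3, -30.3,  94.1]), np.float64(0.3))
1570 [[-131.55679367  -35.04398798]
 [-124.77274622    1.08959316]
 [-118.61676774   36.6932471 ]]
```

View pics/g_wrist.png

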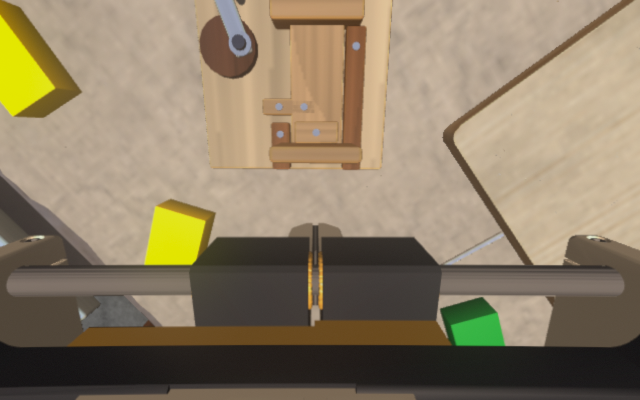

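The plate's rear face is at jig x of about -131 mm and is centred. The fingers are square to it and 31 mm behind.

Call:
{"method": "drive_tool", "body": {
  "targets": [0,0,40,0,-1,1,0,80,0,-1,1,0,94,0,-1,1,-12,94,0,-1,1,-22,94,0,-1,1,-28,94,0,-1,1,-33,94,0,-1,1,-38,94,0,-1,1,-44,94,0,-1,1,-50,94,0,-1,1,-56,94,0,-1,1,-62,94,0,-1,1,-68,94,0,-1,1,-74,94,0,-1,1,-74,94,0,-1]
}}

```text
time: 10.0
tcp_pos: [0.5408, -0.1361, 0.0545]
ee_rot: [0.0, 0.951, -0.31, -0.007]
contact_force: [0.9, 1.0, 0.3]
gripper_width: 0.0004
```

Run:
```python
from h import *
r=snap("i"); s=bot.observe(); print(s["tcp_pos"],s["contact_force"],(s["tcp_pos"][:2]-T0)@RJ*1000)
```

```text
[ 0.53983934 -0.13611678  0.05412103] [ 0.4229235   0.58880148 -0.6450339 ] [-95.77872185   1.6922473 ]
```

View pics/i_wrist.png

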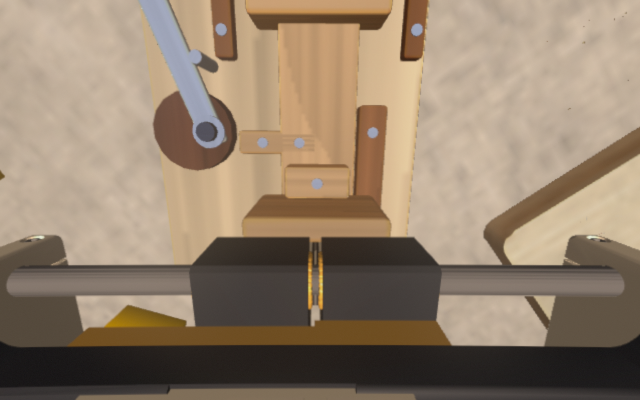

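The slide has moved about 42 mm, its shoulder at (260,142) is clearing the cam, and the lever is still against the pin at (195,58). About 20 mm remains, so I'll slow down.

Call:
{"method": "drive_tool", "body": {
  "targets": [0,-4,0,0,-1,0,-8,0,0,-1,0,-12,0,0,-1,0,-15,0,0,-1,0,-17,0,0,-1,0,-17,0,0,-1]
}}

```text
time: 10.75
tcp_pos: [0.5499, -0.1223, 0.054]
ee_rot: [0.0, 0.951, -0.309, -0.008]
contact_force: [-1.7, -4.8, 1.2]
gripper_width: 0.0005
```

Call:
{"method": "drive_tool", "body": {
  "targets": [0,-1,0,0,-1,0,-2,0,0,-1,0,-3,0,0,-1,0,-4,0,0,-1,0,-4,0,0,-1]
}}

```text
time: 11.25
tcp_pos: [0.5499, -0.1224, 0.0541]
ee_rot: [0.003, 0.951, -0.309, -0.009]
contact_force: [-11.3, -16.6, 5.5]
gripper_width: 0.0003
```

Run:
```python
from h import *
r=snap("j"); s=bot.observe(); print(s["tcp_pos"],s["contact_force"],(s["tcp_pos"][:2]-T0)@RJ*1000)
```

```text
[ 0.54991265 -0.12235113  0.05408085] [-11.74319633 -15.61746624   5.55517904] [-78.72111396   1.7445136 ]
```

Run:
```python
from h import *
r=load("j")
b=r["scene"]["pixels"][150:255,250:370]
cv2.imwrite("pics/crop_j.png",cv2.resize(b,None,fx=5,fy=5,interpolation=cv2.INTER_CUBIC))
a=r["top"]["pixels"][130:260,225:365]; 
cv2.imwrite("pics/crop_jt.png",cv2.resize(a,None,fx=4,fy=4,interpolation=cv2.INTER_CUBIC))
```

```text
(no output)
```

View pics/crop_j.png

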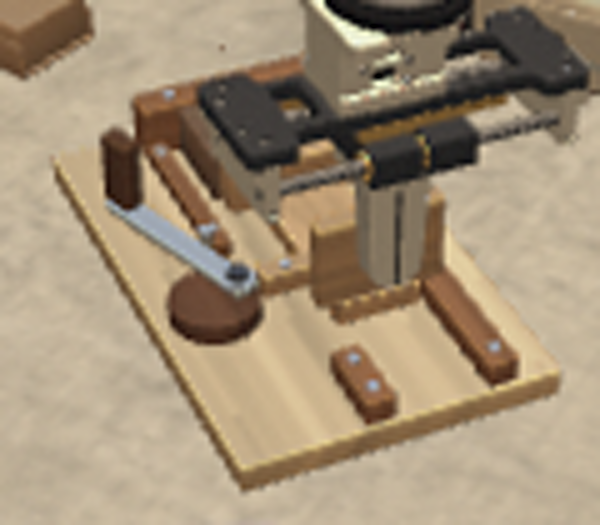

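View pics/crop_jt.png

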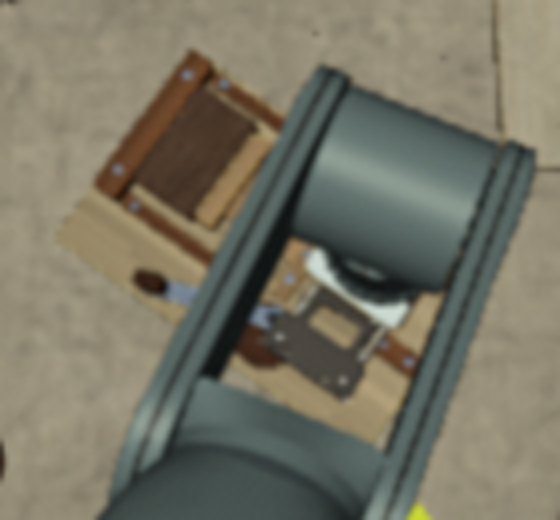

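The slide stalled at 20 N with the block at or near the end stop. I'll press a bit harder to be sure it is seated, then look.

Call:
{"method": "drive_tool", "body": {
  "targets": [0,-4,0,0,-1,0,-6,0,0,-1,0,-8,0,0,-1,0,-8,0,0,-1]
}}

```text
time: 11.8
tcp_pos: [0.5497, -0.1225, 0.0542]
ee_rot: [0.009, 0.951, -0.309, -0.012]
contact_force: [-20.6, -28.3, 9.8]
gripper_width: 0.0007
```

Run:
```python
from h import *
s=bot.observe(); print(s["tcp_pos"],s["contact_force"],(s["tcp_pos"][:2]-T0)@RJ*1000)
r=load("j");im=r["top"]
a=im["pixels"][140:195,245:300]; cv2.imwrite("pics/crop_jt2.png",cv2.resize(a,None,fx=10,fy=10,interpolation=cv2.INTER_CUBIC))
```

```text
[ 0.54970628 -0.12250558  0.05422946] [-20.55352865 -28.26330715   9.7590925 ] [-78.96785192   1.81908395]
```

View pics/crop_jt2.png

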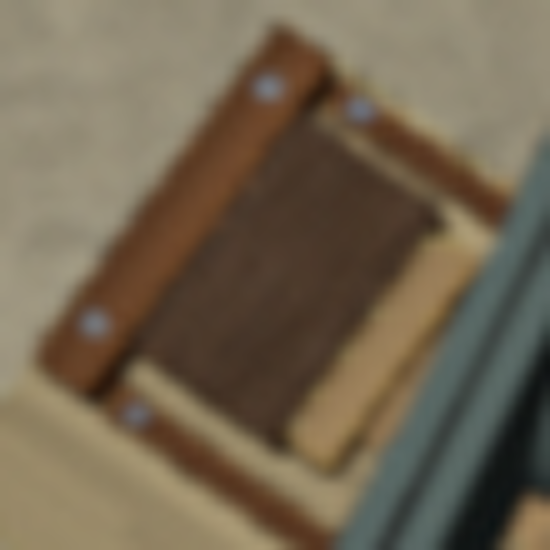

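The enlarged top view shows the block's long side flush along the end stop, with no gap. At 36 N nothing moved further. I'll back off straight and rise.

Call:
{"method": "drive_tool", "body": {
  "targets": [0,5,0,0,-1,0,15,0,0,-1,0,35,0,0,-1,0,55,0,0,-1,0,60,0,0,-1,0,60,-40,0,-1,0,60,-80,0,-1,0,60,-110,0,-1,0,90,-150,0,-1,0,90,-150,0,-1,0,90,-150,0,-1]
}}

```text
time: 12.9
tcp_pos: [0.502, -0.1935, 0.2072]
ee_rot: [0.009, 0.951, -0.309, -0.011]
contact_force: [0.2, -0.2, -0.7]
gripper_width: 0.0005
```

Run:
```python
from h import *
r=snap("k"); s=bot.observe(); print(s["time"],s["tcp_pos"],s["contact_force"],s["qvel"].round(3) if hasattr(s["qvel"],'round') else s["qvel"])
im=r["scene"]["pixels"][140:255,250:370]
cv2.imwrite("pics/crop_k.png",cv2.resize(im,None,fx=5,fy=5,interpolation=cv2.INTER_CUBIC))
# gap check by depth along jig in wrist and top
for n in("wrist","top"):
    C=cloud(r[n]);q=(C[...,:2]-T0)@RJ*1000
    m=(abs(q[...,1])<25)&(q[...,0]>40)&(q[...,0]<145)
    for x in range(44,145,4):
        k=m&(abs(q[...,0]-x)<2)
        if k.sum(): print(n,x,k.sum(),round(float(np.median(C[...,2][k]))*1000),end=' | ')
    print()
    m=(C[...,2]>.08)&(C[...,2]<.096)&(abs(q[...,0])<150)&(q[...,1]<140)&(q[...,1]>-60)
    k,l=cv2.connectedComponents(m.astype(np.uint8))
    for i in range(1,k):
        if (l==i).sum()>15: print(n,(l==i).sum(),q[l==i].mean(0).round(1),q[l==i].min(0).round(),q[l==i].max(0).round())
```

```text
13.05 [ 0.50075662 -0.19252663  0.2047891 ] [-0.68778662  1.62299463 -0.07079344] [ 0.001  0.006  0.    -0.003  0.    -0.001]

wrist 1299 [-64.1   0.8] [-71. -37.] [-57.  39.]
top 44 21 32 | top 48 32 35 | top 52 23 48 | top 56 18 48 | top 60 22 46 | top 64 23 47 | top 68 23 49 | top 72 30 50 | top 76 82 790 | top 80 87 791 | top 84 105 791 | top 88 106 793 | top 92 116 795 | top 96 120 797 | top 100 140 800 | top 104 149 800 | top 108 148 801 | top 112 161 801 | top 116 168 801 | top 120 177 801 | top 124 263 795 | top 128 294 783 | top 132 288 786 | top 136 266 790 | top 140 248 792 | top 144 139 800 | 
top 123 [-61.1   2.4] [-68. -34.] [-54.  40.]
top 31 [ 58.9 103. ] [48. 96.] [ 70. 110.]
```

View pics/crop_k.png

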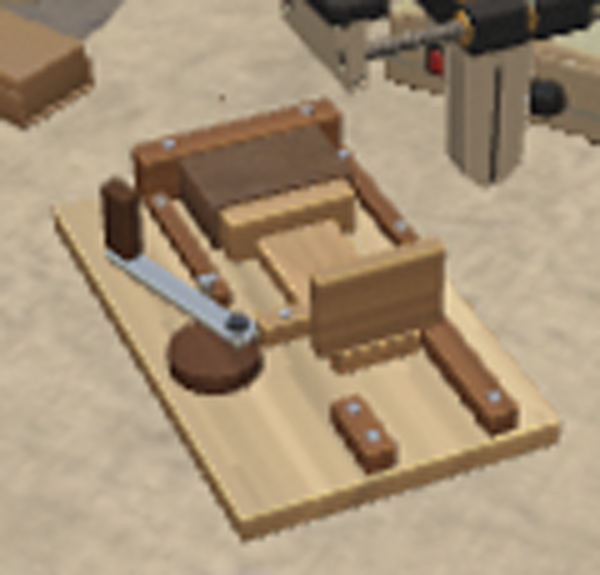

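View pics/k_top.png

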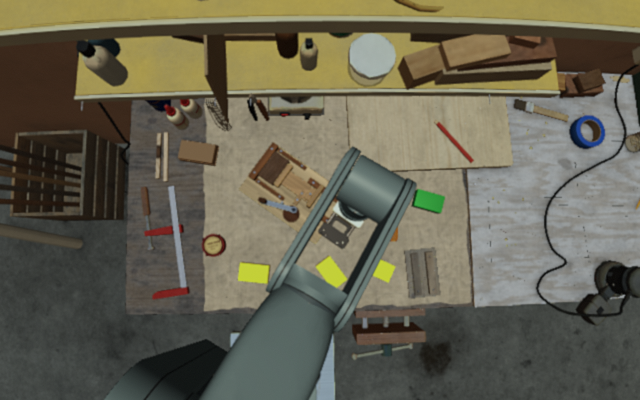

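View pics/k_wrist.png

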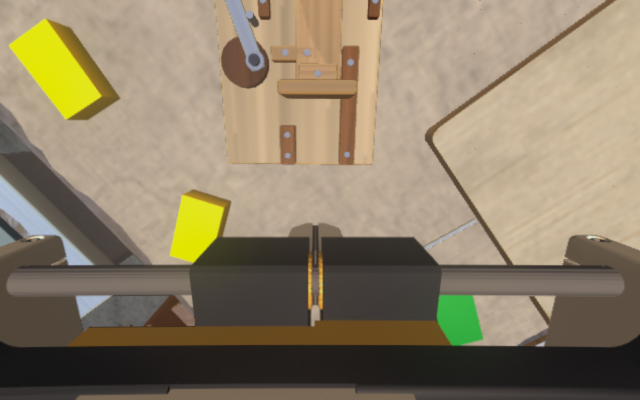

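Run:
```python
from station import bot
print(bot.job_done(), bot.observe()["time"])
```

```text
the job is handed in; nothing more can be done
the job is handed in; nothing more can be done
```

The job is done and handed in at about 13 s on the robot's clock, against the 51 s limit; it gave no verdict.

- **Lever:** I pushed the paddle clockwise with the shut fingertips until the lever stalled on its pin, about 15 N sideways. After backing off, it stayed there. The last top view puts the paddle at jig (59, 103) mm, against (59, 101) expected at the low point.
- **Slide:** I then pushed the slide by its plate until it stalled. At about 36 N it moved no further. The plate travelled about 62 mm in the top view, which matches the block being squeezed against the stop, and the enlarged picture shows the block flush with no gap.
- **Bystanders:** The tin and the sanding block are where they were. The arm hid most of the screwdriver in the last top view, but the arm never came near it.
- **Disagreement:** Absolute positions are off by 2–3 mm. The fingertip position at the stall gave about 59 mm of travel, and the wrist camera about 60–61 mm. I put this down to calibration and my jig fit, because the push was firmly stopped and no gap showed.

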